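# Close the bead pot with the lid that fits

### The arm

A 6-joint arm with a two-finger parallel gripper is mounted at the origin on the work surface. World frame = base frame: x ahead of the robot, y to its left, z up, the work surface at z = 0. Lengths are in m, angles in rad, forces in N, time in s.
With the tool pointing down it reaches from about 0.25 to 0.775 m from the base axis. Payload 4 kg.
Tool frame: the origin (TCP) lies midway between the tips of the shut fingers; the grasp point (between the pads) lies 19 mm behind it; z points along the fingers, y is the line along which they close (so a half turn about z gives the same grasp; the last joint's range is limited). The gripper opens to 94 mm and grips with 3 to 60 N. Pads are 16 mm wide; open, the fingers measure 119 mm over their backs; the gripper's body (75 mm by 177 mm) begins 78 mm behind the grasp point.
Start: joints at [-1.257, 0.087, 1.371, -0, 1.684, -0.103], TCP at [0.223, -0.503, 0.172] pointing down, gripper open.
Joint ranges: [-3.1, 3.1], [-0.76, 2.03], [0.27, 2.55], [-1.08, 4.22], [0.17, 2.65], [-2.57, 2.57]. Speed limits (rad/s): [2.79, 2.79, 3.14, 3.14, 3.14, 3.14].

### API

Orientations are given as [roll, pitch, yaw] about the fixed x, y, z axes, in that order (R = Rz(yaw) Ry(pitch) Rx(roll)).
In Python, from bench import get_obs, snapshot, close_job gives the robot as it stands. The module is installed in compiled form; this text tells all that it offers.
- The arm moves only by the tool drive_tool, never from a script. Its argument "commands" is a list of rows, each a list of 6 numbers: the shift along the tool's x, y, z in units of 0.04 m (1.0 is 0.04 m), then the turn, a rotation vector about the tool's x, y, z in units of 0.1 rad (1.0 is 0.1 rad). In form: [[dx, dy, dz, wx, wy, wz], ...]. A call has 1 to 20 rows; each row shifts and turns the commanded pose from where the row before left it, along the tool's axes as they then stand; what a row does not reach is not made up. A row lasts 1/8 s, in which the tool goes at most 62.5 mm and 10.7 degrees, less where a joint would pass 70% of its speed; a pose out of reach is approached as far as the arm can. A call with a number of a shift or a turn outside -1 to 1 is refused whole. A call with a gripper value outside its range is refused whole. "gripper" is the closure, from 0 (fully open) to 1 (shut), set as the call begins (left out, the last holds). The fingers move at their own pace and stop on an object; the grip force is fixed at half the most. Time passes only in rows, so rows that do not move let the fingers close. It gives the time, the measured TCP pose, the force, the opening and the grip force at its end, in the units of the state.
- get_obs(): the state, without advancing time (a new reading comes with each control period).
- snapshot(name): name is "side" or "top" or "wrist"; returns a dict with "image" (480x640x3 uint8, blue, green, red), "range_z" (480x640 float32, m along the optical axis (not along the pixel's ray), 0 where there is no reading), "fx", "fy", "cx", "cy" (pixels), "rvec" (rotation vector, rad) and "tvec" (3), from world to camera coordinates, as OpenCV has them. Camera axes: x right, y down, z forward; pixel columns grow to the right and rows downward; lengths in m; the calibration is good to about 2 mm. A picture is of the moment at which its call begins.
- close_job(): hands the job in; it is judged then, once.
The state is a dict: "time": time; "joint_positions": joint angles; "qvel": joint speeds; "joint_torque": joint torques, N m; "tool_pos": TCP position; "ee_rot": TCP orientation; "wrist_force": force on the tool from outside, world axes, zero at the start; "wrist_torque": the same for the moment, N m; "width": finger opening in m; "finger_force": force on a finger pad.
Only numpy, scipy, OpenCV 4.12 (cv2) and the standard library are available. Lean on these libraries where they do the work, as an engineer would, in place of code of your own. Each camera call takes 0.05 s, during which the arm holds its last target. There are 200 camera calls.

### The job

Close the open green pot of glass beads with the one red lid that fits its mouth: set it down on the pot, without dropping it, so that its plug is in the mouth and its disc lies flat on the rim. Leave the other two lids lying where they are, and the pot standing in its place.

Things in the scene. Friction and masses are not known exactly. Their poses are not given: they have to be found in the camera images.
- pot: Open, straight-sided sage-green round pot, 78 mm across and 75 mm tall, mouth 66 mm across, wall 6 mm; beads fill its lower half, clear of any plug. Loose, about 0.4 kg. Origin: centre of its underside, z up; the rim is 75 mm above it, so a seated lid's origin (plug 10 mm deep) is at 65 mm.
- lid_small: Red plastic lid, the smallest of three look-alikes: disc 60 mm across, 5 mm thick; on top an upright round grip 24 mm across, 30 mm tall; below a tapered plug 10 mm deep, 28 mm across at its bottom, 44 mm at the disc. Stands on its plug. Origin: centre of the plug's underside, z up (disc top at 15 mm, grip top at 45 mm). About 60 g.
- lid_medium: Red plastic lid, the middle-sized of three look-alikes: disc 82 mm across, 5 mm thick; on top an upright round grip 24 mm across, 30 mm tall; below a tapered plug 10 mm deep, 44 mm across at its bottom, 60 mm at the disc. Stands on its plug. Origin: centre of the plug's underside, z up (disc top at 15 mm, grip top at 45 mm). About 60 g.
- lid_large: Red plastic lid, the largest of three look-alikes: disc 104 mm across, 5 mm thick; on top an upright round grip 24 mm across, 30 mm tall; below a tapered plug 10 mm deep, 70 mm across at its bottom, 86 mm at the disc. Stands on its plug. Origin: centre of the plug's underside, z up (disc top at 15 mm, grip top at 45 mm). About 60 g.
Not all that is in view belongs to the job. What is shaped like the lid_medium but grey is not meant.

How it is judged:
At the end, for the whole second after the job is handed in: Middle lid seated on the pot: centred within 10 mm, origin 60 to 69 mm above the pot's, in line with it within 7 degrees; pot upright within 6 degrees, on the table, within 50 mm of its start; the other lids within 30 mm of theirs; lid and pot at rest (below 0.02 m/s) (horizontal distance between lid_medium and pot below 0.01 m and z of lid_medium in the frame of pot between 0.06 and 0.069 m and angle between the z axis of lid_medium and the z axis of pot, either way round below 0.12 rad and angle between pot's own z axis and vertical below 0.1 rad and height (world z) of pot below 0.01 m and distance of pot from where it was at the start of the episode below 0.05 m and distance of each of lid_small, lid_large from where it was at the start of the episode below 0.03 m and linear speed of each of lid_medium, pot below 0.02 m/s); the robot touches nothing.
It fails at once if the middle-sized lid is let go of (fingers not touching it) above the pot, more than 20 mm higher than its seat (horizontal distance between lid_medium and pot below 0.05 m and height (world z) of lid_medium above 0.085 m and contact force between the fingers and lid_medium below 0.05 N).
It fails at once if the pot is tipped by more than 35 degrees, which would spill the beads (angle between pot's own z axis and vertical above 0.6 rad).
It fails at once if the small or the large lid is moved by more than 30 mm (distance of any of lid_small, lid_large from where it was at the start of the episode above 0.03 m).
It also fails if it takes over 35 s, if anything falls off the work surface, if the arm or the gripper's body presses on something with over 40 N, if the wrist force passes 120 N, or if a joint passes its speed limit or range.

## Working session

There is one attempt and no reset: what is moved stays moved. The work goes in short steps, Python scripts to look and compute and a tool call to move; the robot and the scene stay as the last step left them, time stands still between calls to the robot, and variables do not carry over. Pictures are saved under pics/ and viewed, at most 10 in all, crops included, and the job is handed in when it is done.

Besides the shell and the picture viewer there is one more tool, called after "Request:" as name(argument=value, ...), one argument or row to a line, values as JSON. drive_tool: Moves the arm, as the interface text tells. Its arguments: {"type":"object","properties":{"commands":{"type":"array"},"gripper":{"type":"number"}},"required":["commands"]}

```bash
mkdir -p pics
cat > h.py <<'E'
import numpy as np,cv2
from bench import get_obs,snapshot,close_job
def cloud(s):
    z=s["range_z"];v,u=np.mgrid[:480,:640]
    P=np.stack([(u-s["cx"])/s["fx"]*z,(v-s["cy"])/s["fy"]*z,z],-1)
    R=cv2.Rodrigues(np.array(s["rvec"],float))[0]
    return (P-np.array(s["tvec"]).reshape(3))@R, z>0
E
python3 - <<'E'
from h import *
s=snapshot("top");t=snapshot("side");cv2.imwrite("pics/top.png",s["image"]);cv2.imwrite("pics/side.png",t["image"])
o=get_obs();print(o["time"],o["tool_pos"],o["ee_rot"],o["width"],o["wrist_force"])
W,ok=cloud(s);np.save("top.npy",W)
hsv=cv2.cvtColor(s["image"],cv2.COLOR_BGR2HSV);h,S,V=cv2.split(hsv)
for n,m in(("red",((h<10)|(h>170))&(S>110)&(V>50)),("green",(h>35)&(h<90)&(S>40)),("tall",ok&(W[...,2]>.03))):
    c,l,st,ce=cv2.connectedComponentsWithStats(m.astype(np.uint8))
    for i in range(1,c):
        if st[i,4]>80:
            p=W[(l==i)&ok]
            if len(p): print(n,st[i],ce[i].round(),"min",np.percentile(p,2,0).round(3),"max",np.percentile(p,98,0).round(3))
E
```

```text
0.1 [ 0.22249538 -0.50239238  0.170843  ] [-3.13967539e+00 -2.00458193e-04  4.16783988e-01] 0.09361134225291663 [ 0.17669009  0.7325236  -0.06558842]
red [536   3  50  25 355] [558.  14.] min [ 0.904 -0.394 -0.002] max [ 0.945 -0.313  0.004]
red [606   3  34  50 330] [626.  20.] min [ 0.861 -0.497 -0.002] max [ 0.944 -0.443  0.004]
red [423   5  23  19 124] [436.  12.] min [ 0.914 -0.138 -0.001] max [ 0.946 -0.102  0.004]
red [443   5  23  19  91] [454.  14.] min [ 0.912 -0.173 -0.001] max [ 0.943 -0.137  0.004]
red [464   4  29  14 107] [478.   9.] min [ 0.923 -0.223 -0.002] max [ 0.946 -0.178  0.005]
red [272   7  61  23 293] [299.  18.] min [ 0.907  0.075 -0.002] max [0.942 0.181 0.005]
red [356   6  40  26 198] [371.  17.] min [ 0.901 -0.043 -0.001] max [0.943 0.022 0.005]
red [ 11   9  26  14 131] [23. 15.] min [ 0.923  0.632 -0.001] max [0.946 0.675 0.004]
red [ 31   9 116  29 718] [90. 23.] min [ 0.896  0.432 -0.001] max [0.943 0.63  0.005]
red [133   8  44  23 325] [157.  18.] min [ 0.906  0.367 -0.002] max [0.945 0.439 0.004]
red [457  10  27  17  84] [470.  18.] min [ 0.905
[... 4853 characters left out ...]
4  16  15 168] [415. 181.] min [ 0.598 -0.084  0.033] max [ 0.619 -0.063  0.049]
tall [220 186  16  14 166] [228. 192.] min [0.58  0.245 0.034] max [0.602 0.266 0.048]
tall [134 206  17  14 185] [142. 213.] min [0.545 0.395 0.032] max [0.567 0.417 0.049]
tall [292 240  46  47 607] [313. 264.] min [0.431 0.065 0.034] max [0.504 0.138 0.078]
tall [300 247  32  32 630] [315. 263.] min [0.442 0.076 0.03 ] max [0.493 0.127 0.037]
tall [173 257  17  13 174] [181. 263.] min [0.457 0.326 0.032] max [0.478 0.348 0.049]
tall [490 271  17  14 186] [498. 278.] min [ 0.43  -0.226  0.031] max [ 0.452 -0.205  0.049]
tall [ 300  426   98   54 4064] [347. 457.] min [0.186 0.004 0.118] max [0.221 0.115 0.28 ]
```

View pics/top.png

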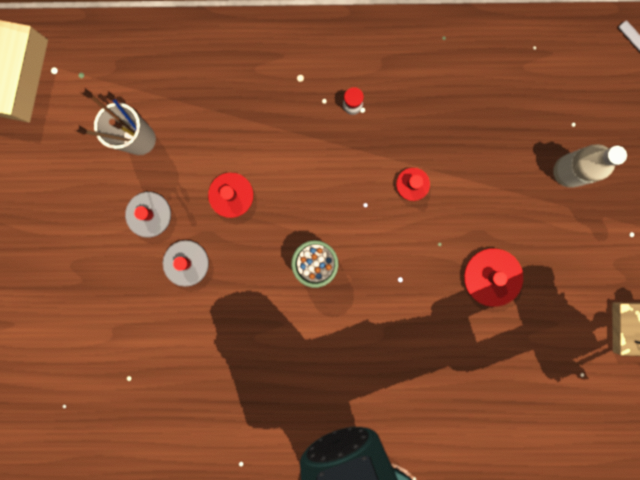

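View pics/side.png

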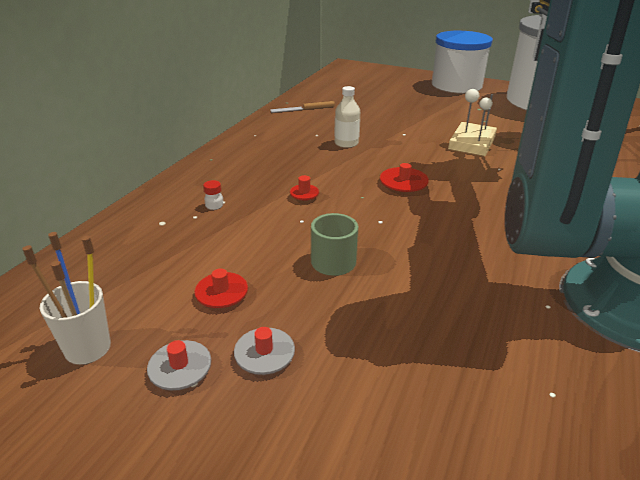

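The top picture shows these candidates:
- Red discs: (230,195) middle-sized, (413,184) small and (494,277) large.
- Grey discs with red grips: (148,214) and (185,263).
- Red-capped shaker: (353,97).

The pot is at (315,264). I choose the all-red disc at (230,195) and will check it in a close crop.

Run:
```python
from h import *
W=np.load("top.npy")
def circ(m):
    (c,r)=cv2.minEnclosingCircle((W[m][:,:2]*1000).astype(np.float32));return np.round(c,1),2*r
Z=W[...,2];v,u=np.mgrid[:480,:640]
im=cv2.imread("pics/top.png");hsv=cv2.cvtColor(im,cv2.COLOR_BGR2HSV)
for n,(a,b),w in(("med",(230,195),35),("small",(413,184),35),("large",(494,277),40)):
    q=(abs(u-a)<w)&(abs(v-b)<w)
    print(n,"disc",circ(q&(Z>.0125)&(Z<.0175)),"griptop",circ(q&(Z>.0435)&(Z<.0475)))
q=(abs(u-315)<35)&(abs(v-264)<35);print("pot",circ(q&(Z>.073)&(Z<.077)))
cv2.imwrite("pics/crop.png",cv2.resize(im[140:300,110:350],None,fx=3,fy=3,interpolation=2))
```

```text
med disc (array([591.6, 256.6]), 82.2016830444336) griptop (array([591.2, 256.6]), 24.03304100036621)
small disc (array([609.7, -74.1]), 59.995086669921875) griptop (array([609.3, -73.8]), 24.05341911315918)
large disc (array([ 441. , -216.3]), 104.32288360595703) griptop (array([ 440.8, -215.9]), 23.542930603027344)
pot (array([467.5, 101.9]), 77.5938720703125)
```

View pics/crop.png

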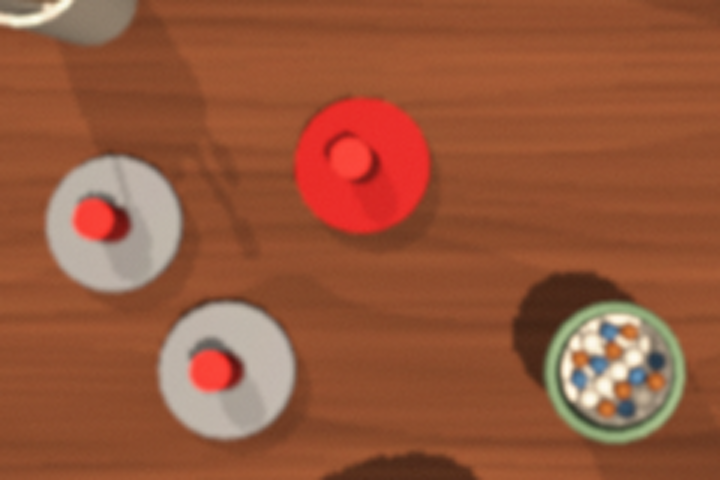

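The crop shows an all-red disc at crop (362,165), measured at 82 mm across, so it is lid_medium. The two grey discs are decoys, and the pot is at crop (615,372). I'll move above the lid now.

Request:
drive_tool(
  commands=[
    [0.5, -0.4, -0.3, 0, 0, 0],
    [0.9, -0.76, -0.2, 0, 0, 0],
    [0.9, -0.76, 0, 0, 0, 0],
    [0.9, -0.76, 0, 0, 0, 0],
    [0.9, -0.76, 0, 0, 0, 0],
    [0.9, -0.76, 0, 0, 0, 0],
    [0.9, -0.76, 0, 0, 0, 0],
    [0.9, -0.76, 0, 0, 0, 0],
    [0.9, -0.76, 0, 0, 0, 0],
    [0.9, -0.76, 0, 0, 0, 0],
    [0.9, -0.76, 0, 0, 0, 0],
    [0.9, -0.76, 0, 0, 0, 0],
    [0.9, -0.76, 0, 0, 0, 0],
    [0.9, -0.76, 0, 0, 0, 0],
    [0.9, -0.76, 0, 0, 0, 0],
    [0.9, -0.76, 0.5, 0, 0, 0],
    [0.9, -0.76, 0.5, 0, 0, 0],
    [0.9, -0.76, 0.5, 0, 0, 0],
    [0.3, -0.3, 0.3, 0, 0, 0],
    [0, 0, 0, 0, 0, 0],
  ],
  gripper=0,
)

```text
time: 2.6
tool_pos: [0.5895, 0.2565, 0.1187]
ee_rot: [3.141, 0.003, 0.419]
wrist_force: [0.3, -0.5, -0.4]
width: 0.0939
finger_force: 0.0
```

```bash
cat >> h.py <<'E'
from scipy.spatial.transform import Rotation as Ro
def go(target):
    o=get_obs();R=Ro.from_euler("xyz",o["ee_rot"])
    print(o["time"],o["tool_pos"],o["ee_rot"],"units",(R.inv().apply(np.array(target)-o["tool_pos"])/.04).round(2),"turn",((R.inv()*Ro.from_euler("xyz",[np.pi,0,.417])).as_rotvec()/.1).round(2),"w",o["width"],o["finger_force"],o["wrist_force"])
E
python3 - <<'E'
from h import *
go([.5914,.2566,.021])
s=snapshot("wrist");cv2.imwrite("pics/w1.png",s["image"])
W,ok=cloud(s);Z=W[...,2]
m=ok&(np.hypot(W[...,0]-.591,W[...,1]-.2566)<.06)
for a,b in((.0125,.0175),(.042,.048)):
    p=W[m&(Z>a)&(Z<b)]
    if len(p)>5: print(len(p),cv2.minEnclosingCircle((p[:,:2]*1000).astype(np.float32)))
E
```

```text
2.6 [0.58952932 0.25653915 0.11868591] [3.14146729 0.00322073 0.41862913] units [0.05 0.02 2.44] turn [0.   0.03 0.02] w 0.0939401989081624 0.0 [ 0.3418683  -0.54758565 -0.44391308]
4578 ((589.31640625, 254.840087890625), 40.92036819458008)
531 ((589.4677734375, 255.00918579101562), 11.886317253112793)
```

View pics/w1.png

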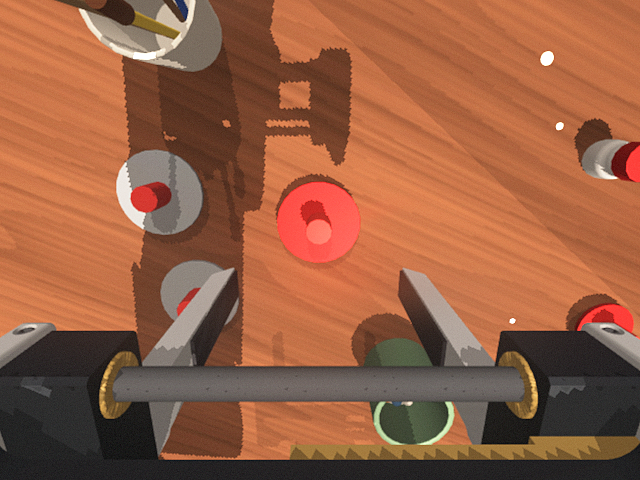

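The wrist view shows the middle-sized lid at (318,222), between the fingers, with its grip at (318,232). The pot is at (412,415). The tool is within about 1 mm of the lid, so I'll descend and grip.

Request:
drive_tool(
  commands=[
    [0.02, 0, 0.8, 0, 0.03, 0],
    [0, 0, 0.8, 0, 0, 0],
    [0, 0, 0.6, 0, 0, 0],
    [0, 0, 0.23, 0, 0, 0],
    [0, 0, 0, 0, 0, 0],
  ],
  gripper=0,
)

```text
time: 3.28
tool_pos: [0.5921, 0.2554, 0.0236]
ee_rot: [3.141, -0.004, 0.416]
wrist_force: [-0.7, -0.5, -0.7]
width: 0.0938
finger_force: 0.0
```

Request:
drive_tool(
  commands=[
    [0, 0, 0, 0, 0, 0],
    [0, 0, 0, 0, 0, 0],
    [0, 0, 0, 0, 0, 0],
    [0, 0, 0, 0, 0, 0],
    [0, 0, 0, 0, 0, 0],
    [0, 0, 0, 0, 0, 0],
  ],
  gripper=1,
)

```text
time: 4.03
tool_pos: [0.5918, 0.2563, 0.0225]
ee_rot: [3.141, -0.003, 0.417]
wrist_force: [-0.5, -0.8, 0.5]
width: 0.0375
finger_force: 0.0
```

Request:
drive_tool(
  commands=[
    [0, 0, 0, 0, 0, 0],
    [0, 0, 0, 0, 0, 0],
    [0, 0, 0, 0, 0, 0],
    [0, 0, 0, 0, 0, 0],
  ],
)

```text
time: 4.53
tool_pos: [0.5919, 0.2563, 0.0227]
ee_rot: [3.141, -0.003, 0.417]
wrist_force: [-0.8, 0.0, 0.4]
width: 0.0008
finger_force: 0.0
```

The fingers shut on nothing, so I'll look again.

Run:
```python
from h import *
go([.5914,.2566,.021])
s=snapshot("side");t=snapshot("wrist")
cv2.imwrite("pics/c2.png",np.hstack([cv2.resize(s["image"][200:400,100:340],(480,400)),t["image"][100:,:][::1,160:480][:380].copy() if False else cv2.resize(t["image"],(320,400))]))
for n,q in(("side",s),("wrist",t)):
    W,ok=cloud(q);Z=W[...,2]
    hsv=cv2.cvtColor(q["image"],cv2.COLOR_BGR2HSV);red=((hsv[...,0]<6)|(hsv[...,0]>172))&(hsv[...,1]>150)
    m=ok&red&(np.hypot(W[...,0]-.591,W[...,1]-.2566)<.09)
    for a,b in((.0125,.0175),(.042,.048)):
        p=W[m&(Z>a)&(Z<b)]
        if len(p)>5: print(n,len(p),cv2.minEnclosingCircle((p[:,:2]*1000).astype(np.float32)))
```

```text
4.525 [0.5918875  0.25632686 0.02265957] [ 3.14148870e+00 -2.99199309e-03  4.16800857e-01] units [-0.01 -0.01  0.04] turn [ 0.   -0.03 -0.  ] w 0.0007821103597984032 0.0 [-0.76650285  0.00131303  0.41990814]
side 1118 ((590.1065673828125, 259.31268310546875), 42.47700500488281)
side 126 ((588.7705688476562, 258.63104248046875), 12.127724647521973)
wrist 6038 ((589.1781616210938, 255.4205780029297), 41.12602233886719)
wrist 257 ((593.248046875, 257.3417663574219), 10.847831726074219)
```

View pics/c2.png

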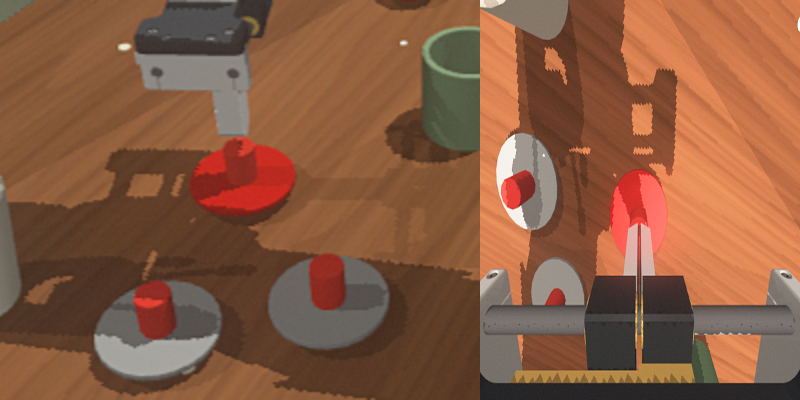

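The side view shows the shut fingertips at crop (232,135), above or behind the grip at (240,145). The lid hasn't moved. I'll measure where the fingertips really are from the side depth.

Run:
```python
from h import *
for n in("side","top"):
    q=snapshot(n);W,ok=cloud(q)
    m=ok&(np.hypot(W[...,0]-.591,W[...,1]-.2566)<.15)&(W[...,2]>.02)&(W[...,2]<.14)
    hsv=cv2.cvtColor(q["image"],cv2.COLOR_BGR2HSV)
    m&=(hsv[...,1]<90)
    P=W[m]
    for z in np.arange(.02,.14,.01):
        p=P[(P[:,2]>=z)&(P[:,2]<z+.01)]
        if len(p)>3:print(n,round(z,2),len(p),p.min(0).round(3),p.max(0).round(3))
    if n=="side":
        for px in((216,265),(218,255),(222,263),(215,240),(210,245)): print(px,W[px[1],px[0]].round(3),q["image"][px[1],px[0]])
```

```text
side 0.03 4 [0.474 0.347 0.033] [0.475 0.349 0.04 ]
side 0.05 10 [0.582 0.252 0.056] [0.597 0.267 0.06 ]
side 0.06 58 [0.579 0.246 0.06 ] [0.596 0.273 0.07 ]
side 0.07 90 [0.578 0.243 0.07 ] [0.596 0.273 0.08 ]
side 0.08 88 [0.579 0.243 0.08 ] [0.596 0.274 0.09 ]
side 0.09 83 [0.578 0.25  0.09 ] [0.596 0.273 0.1  ]
side 0.1 38 [0.578 0.26  0.1  ] [0.595 0.273 0.105]
(216, 265) [0.585 0.268 0.068] [131 138 142]
(218, 255) [0.579 0.268 0.088] [132 138 141]
(222, 263) [0.582 0.257 0.065] [137 143 146]
(215, 240) [0.538 0.322 0.161] [132 137 143]
(210, 245) [0.589 0.27  0.104] [125 130 135]
top 0.02 4 [0.46 0.31 0.02] [0.527 0.383 0.021]
```

The true fingertips are at z≈0.056, while the reported TCP is 0.023. The reported height is about 33 mm too low, and xy agrees. I'll open, go down most of that difference, and check with the camera.

Request:
drive_tool(
  commands=[
    [0, 0, 0, 0, 0, 0],
    [0, 0, 0, 0, 0, 0],
    [0, 0, 0, 0, 0, 0],
    [0, 0, 0, 0, 0, 0],
    [0, 0, 0, 0, 0, 0],
    [0, 0, 0, 0, 0, 0],
    [0, 0, 0.25, 0, 0, 0],
    [0, 0, 0.25, 0, 0, 0],
    [0, 0, 0, 0, 0, 0],
  ],
  gripper=0,
)

```text
time: 5.85
tool_pos: [0.5906, 0.2559, 0.0005]
ee_rot: [-3.141, 0.001, 0.417]
wrist_force: [-0.7, 0.1, 0.0]
width: 0.0869
finger_force: 0.0
```

```bash
cat >> h.py <<'E'
def tip(c=(.591,.2566),rad=.075):
    q=snapshot("side");W,ok=cloud(q)
    hsv=cv2.cvtColor(q["image"],cv2.COLOR_BGR2HSV)
    m=ok&(np.hypot(W[...,0]-c[0],W[...,1]-c[1])<rad)&(W[...,2]>.012)&(W[...,2]<.14)&(hsv[...,1]<90)
    P=W[m]; print("tip z",np.sort(P[:,2])[:12].round(3))
    for z in np.arange(.01,.07,.01):
        p=P[(P[:,2]>=z)&(P[:,2]<z+.01)]
        if len(p)>3:print(round(z,2),len(p),p.min(0).round(3),p.max(0).round(3))
    return q
E
python3 - <<'E'
from h import *
go([.5914,.2566,-.012]);q=tip()
cv2.imwrite("pics/c3.png",cv2.resize(q["image"][180:340,120:340],None,fx=3,fy=3))
E
```

```text
5.85 [5.90561606e-01 2.55882991e-01 4.88597656e-04] [-3.14134813e+00  7.34780957e-04  4.16832138e-01] units [ 0.03 -0.01  0.31] turn [-0.    0.01 -0.  ] w 0.08690422814713022 0.0 [-0.66449092  0.12821543  0.03521839]
tip z [0.021 0.033 0.033 0.034 0.034 0.034 0.034 0.034 0.034 0.035 0.035 0.035]
0.03 30 [0.562 0.205 0.033] [0.617 0.299 0.04 ]
0.04 79 [0.56  0.202 0.041] [0.606 0.313 0.05 ]
0.05 95 [0.56  0.204 0.05 ] [0.604 0.314 0.06 ]
0.06 76 [0.56  0.294 0.06 ] [0.577 0.312 0.07 ]
```

View pics/c3.png

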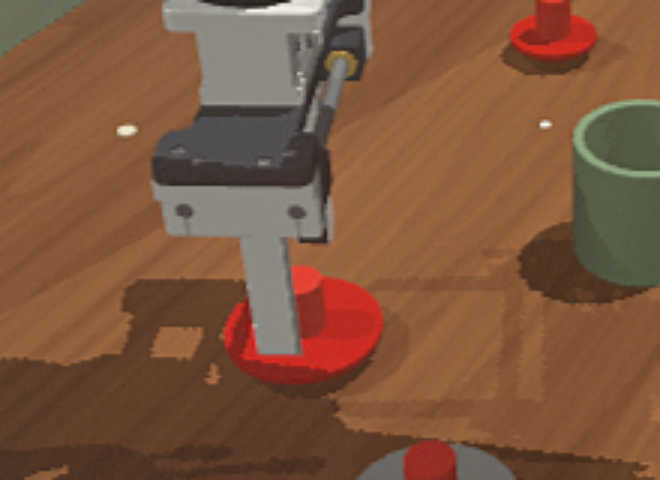

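The near finger's tip is at crop (278,352), z≈0.033, with the grip at (305,300) between the fingers. The 33 mm offset holds, so I'll go down another 11 mm and grip.

Request:
drive_tool(
  commands=[
    [0, 0, 0.14, 0, 0, 0],
    [0, 0, 0.14, 0, 0, 0],
    [0, 0, 0, 0, 0, 0],
  ],
)

```text
time: 6.28
tool_pos: [0.5914, 0.2562, -0.0094]
ee_rot: [-3.142, -0.002, 0.417]
wrist_force: [0.6, -0.4, -1.3]
width: 0.0939
finger_force: 0.0
```

Request:
drive_tool(
  commands=[
    [0, 0, 0, 0, 0, 0],
    [0, 0, 0, 0, 0, 0],
    [0, 0, 0, 0, 0, 0],
    [0, 0, 0, 0, 0, 0],
    [0, 0, 0, 0, 0, 0],
    [0, 0, 0, 0, 0, 0],
    [0, 0, 0, 0, 0, 0],
    [0, 0, 0, 0, 0, 0],
  ],
  gripper=1,
)

```text
time: 7.28
tool_pos: [0.592, 0.2564, -0.0086]
ee_rot: [3.142, -0.003, 0.417]
wrist_force: [0.8, 1.0, 0.3]
width: 0.0232
finger_force: 30.0
```

Gripped at 23 mm and 30 N. I'll lift and carry it to above the pot.

Request:
drive_tool(
  commands=[
    [0, 0, -0.3, 0, 0, 0],
    [0, 0, -0.6, 0, 0, 0],
    [0, 0, -0.8, 0, 0, 0],
    [0, 0, -0.8, 0, 0, 0],
    [-0.3, 0.16, -0.3, 0, 0, 0],
    [-0.6, 0.32, 0, 0, 0, 0],
    [-0.8, 0.4, 0, 0, 0, 0],
    [-0.8, 0.4, 0, 0, 0, 0],
    [-0.8, 0.4, 0, 0, 0, 0],
    [-0.7, 0.36, 0, 0, 0, 0],
    [-0.4, 0.24, 0, 0, 0, 0],
    [0, 0, 0, 0, 0, 0],
    [0, 0, 0, 0, 0, 0],
  ],
)

```text
time: 8.9
tool_pos: [0.4681, 0.102, 0.103]
ee_rot: [-3.141, -0.004, 0.417]
wrist_force: [0.1, 0.4, -0.5]
width: 0.0233
finger_force: 30.0
```

Run:
```python
from h import *
go([.4675,.1019,.060])
for n in("side","wrist","top"):
    q=snapshot(n);W,ok=cloud(q)
    if n=="side": cv2.imwrite("pics/c4.png",cv2.resize(q["image"][130:330,240:460],None,fx=2.5,fy=2.5))
    hsv=cv2.cvtColor(q["image"],cv2.COLOR_BGR2HSV);red=((hsv[...,0]<6)|(hsv[...,0]>172))&(hsv[...,1]>150)
    m=ok&red&(np.hypot(W[...,0]-.4675,W[...,1]-.1019)<.07)&(W[...,2]>.06)
    P=W[m]
    if len(P)<50: print(n,len(P));continue
    h,e=np.histogram(P[:,2],np.arange(.06,.17,.004));print(n,dict(zip(e[h>0].round(3),h[h>0])))
    z0=e[h.argmax()]+.002;p=P[abs(P[:,2]-z0)<.005];print("disc",z0,cv2.minEnclosingCircle((p[:,:2]*1000).astype(np.float32)))
    A=np.c_[p[:,:2],np.ones(len(p))];print("slope",np.linalg.lstsq(A,p[:,2],rcond=None)[0].round(3))
    g=ok&(hsv[...,0]>35)&(hsv[...,0]<90)&(hsv[...,1]>40)&(abs(W[...,2]-.075)<.003);p=W[g]
    if len(p)>20: print("pot rim",len(p),cv2.minEnclosingCircle((p[:,:2]*1000).astype(np.float32)))
```

```text
8.9 [0.46810913 0.1019776  0.10295431] [-3.14137845 -0.00360281  0.4168392 ] units [-0.02 -0.    1.07] turn [-0.   -0.04 -0.  ] w 0.023252002831444588 29.999732673168182 [ 0.13995273  0.39894709 -0.52264492]Traceback (most recent call last):
  File "<stdin>", line 10, in <module>
IndexError: boolean index did not match indexed array along axis 0; size of axis is 28 but size of corresponding boolean axis is 27
```

View pics/c4.png

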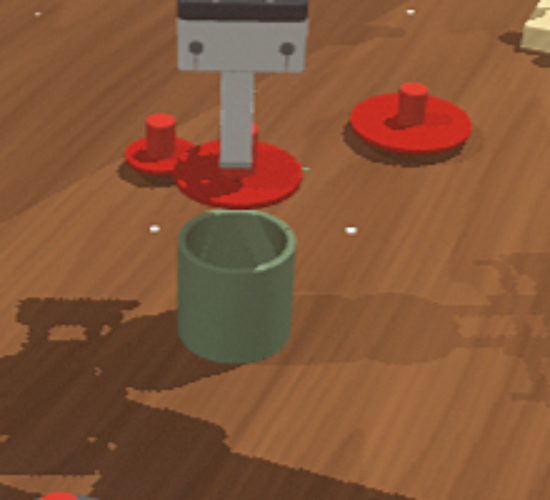

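The lid is held flat at crop (240,172), directly above the pot mouth at (237,235). I'll rerun the measurement with the histogram bug fixed.

Run:
```python
from h import *
for n in("side","wrist"):
    q=snapshot(n);W,ok=cloud(q)
    hsv=cv2.cvtColor(q["image"],cv2.COLOR_BGR2HSV);red=((hsv[...,0]<6)|(hsv[...,0]>172))&(hsv[...,1]>150)
    P=W[ok&red&(np.hypot(W[...,0]-.4675,W[...,1]-.1019)<.07)&(W[...,2]>.06)]
    if len(P)<50: print(n,len(P));continue
    h,e=np.histogram(P[:,2],np.arange(.06,.17,.004))
    z0=e[h.argmax()]+.002;p=P[abs(P[:,2]-z0)<.005]
    print(n,"disc z",np.median(p[:,2]),cv2.minEnclosingCircle((p[:,:2]*1000).astype(np.float32)))
    print("slope",np.linalg.lstsq(np.c_[p[:,:2],np.ones(len(p))],p[:,2],rcond=None)[0].round(3))
    p=W[ok&(hsv[...,0]>35)&(hsv[...,0]<90)&(hsv[...,1]>40)&(abs(W[...,2]-.075)<.004)&(np.hypot(W[...,0]-.4675,W[...,1]-.1019)<.06)]
    if len(p)>20: print("pot rim",len(p),cv2.minEnclosingCircle((p[:,:2]*1000).astype(np.float32)))
```

```text
side disc z 0.1254963630671937 ((466.2643737792969, 103.77161407470703), 42.39424133300781)
slope [ 0.009 -0.01   0.122]
pot rim 321 ((464.28912353515625, 104.58052062988281), 39.75289535522461)
wrist disc z 0.1261910821267489 ((466.00286865234375, 100.4140853881836), 40.95166778564453)
slope [-0.002 -0.001  0.127]
pot rim 450 ((482.9979248046875, 108.65846252441406), 32.702816009521484)
```

The lid is flat and within about 2 mm of the pot's centre, and 46 mm above its seat. I'll lower it gently.

Request:
drive_tool(
  commands=[
    [-0.02, -0.02, 0.2, 0, 0, 0],
    [0, 0, 0.3, 0, 0, 0],
    [0, 0, 0.25, 0, 0, 0],
    [0, 0, 0.15, 0, 0, 0],
    [0, 0, 0.1, 0, 0, 0],
    [0, 0, 0.05, 0, 0, 0],
    [0, 0, 0, 0, 0, 0],
  ],
)

```text
time: 9.93
tool_pos: [0.4668, 0.102, 0.0611]
ee_rot: [3.141, -0.003, 0.417]
wrist_force: [0.2, -0.2, 0.4]
width: 0.0235
finger_force: 30.0
```

Request:
drive_tool(
  commands=[
    [0, 0, 0.04, 0, 0, 0],
    [0, 0, 0.04, 0, 0, 0],
    [0, 0, 0, 0, 0, 0],
  ],
)

```text
time: 10.3
tool_pos: [0.4666, 0.102, 0.0576]
ee_rot: [3.142, -0.003, 0.417]
wrist_force: [0.3, -0.4, -0.8]
width: 0.0235
finger_force: 30.0
```

Request:
drive_tool(
  commands=[
    [0, 0, 0.02, 0, 0, 0],
    [0, 0, 0.02, 0, 0, 0],
    [0, 0, 0, 0, 0, 0],
  ],
)

```text
time: 10.68
tool_pos: [0.4668, 0.1021, 0.0564]
ee_rot: [3.141, -0.003, 0.417]
wrist_force: [-0.5, 1.0, 1.4]
width: 0.0231
finger_force: 30.0
```

```bash
cat >> h.py <<'E'
def lidchk():
    q=snapshot("side");W,ok=cloud(q)
    hsv=cv2.cvtColor(q["image"],cv2.COLOR_BGR2HSV);red=((hsv[...,0]<6)|(hsv[...,0]>172))&(hsv[...,1]>150)
    p=W[ok&red&(np.hypot(W[...,0]-.4675,W[...,1]-.1019)<.06)&(abs(W[...,2]-.080)<.006)]
    print("disc z",np.median(p[:,2]),cv2.minEnclosingCircle((p[:,:2]*1000).astype(np.float32)),"slope",np.linalg.lstsq(np.c_[p[:,:2],np.ones(len(p))],p[:,2],rcond=None)[0].round(3))
    return q
E
python3 - <<'E'
from h import *
q=lidchk();go([.4667,.102,.06]);cv2.imwrite("pics/c5.png",cv2.resize(q["image"][130:330,240:460],None,fx=2.5,fy=2.5))
E
```

```text
disc z 0.0790213690171704 ((464.30767822265625, 103.48265075683594), 42.3417854309082) slope [ 0.005 -0.01   0.078]
10.725 [0.46679064 0.10206628 0.05634046] [ 3.14143917 -0.00319456  0.4167827 ] units [-0.    0.   -0.09] turn [ 0.   -0.03 -0.  ] w 0.0230584888316578 30.00025302171707 [-0.00927722 -0.30843329  1.09361378]
```

View pics/c5.png

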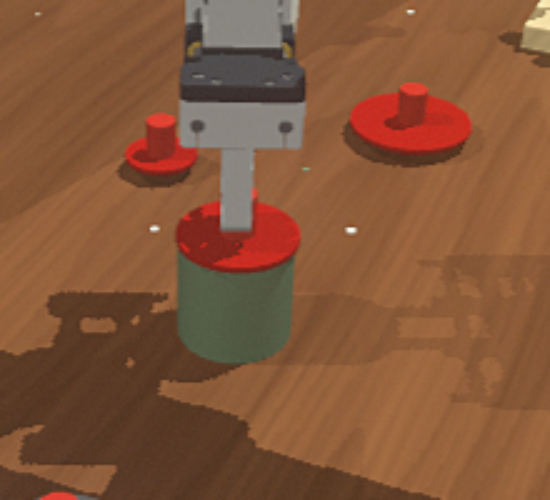

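The lid sits flat on the pot's rim at crop (238,237), disc top at about 0.079–0.080. I'll release and lift.

Request:
drive_tool(
  commands=[
    [0, 0, 0, 0, 0, 0],
    [0, 0, 0, 0, 0, 0],
    [0, 0, 0, 0, 0, 0],
    [0, 0, 0, 0, 0, 0],
    [0, 0, 0, 0, 0, 0],
    [0, 0, 0, 0, 0, 0],
    [0, 0, -0.3, 0, 0, 0],
    [0, 0, -0.6, 0, 0, 0],
    [0, 0, -0.8, 0, 0, 0],
    [0, 0, -0.8, 0, 0, 0],
    [0, 0, 0, 0, 0, 0],
    [0, 0, 0, 0, 0, 0],
  ],
  gripper=0,
)

```text
time: 12.22
tool_pos: [0.4661, 0.1019, 0.1556]
ee_rot: [-3.141, -0.002, 0.417]
wrist_force: [0.8, 0.0, 0.0]
width: 0.0935
finger_force: 0.0
```

Run:
```python
from h import *
q=lidchk();go([.4667,.102,.06]);cv2.imwrite("pics/c6.png",cv2.resize(q["image"][130:330,240:460],None,fx=2.5,fy=2.5))
```

```text
disc z 0.07904402563148219 ((464.29815673828125, 103.03760528564453), 42.13432693481445) slope [ 0.009 -0.01   0.076]
12.275 [0.46566506 0.1018709  0.15484113] [-3.14096719e+00 -8.20430163e-04  4.16775092e-01] units [0.02 0.01 2.37] turn [-0.01 -0.01 -0.  ] w 0.09408261771142608 0.0 [-0.61651359  0.71433495 -0.39910788]
```

View pics/c6.png

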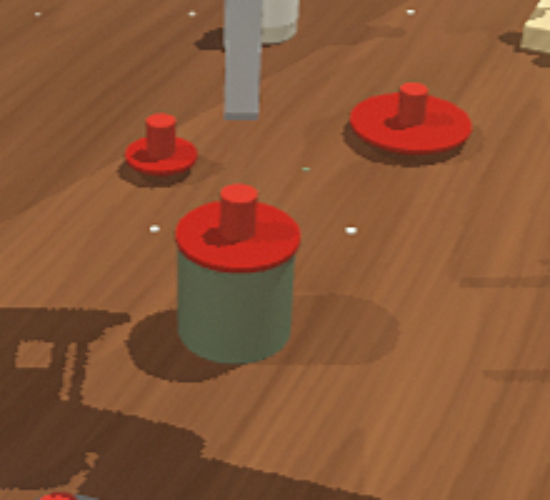

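The lid lies flat and centred on the pot at crop (238,235), with the gripper clear and the other lids where they were. I'm handing in.

```bash
python3 -c "
from bench import close_job
print(close_job())"
```

```text
the job is handed in; nothing more can be done
None
```

The middle red lid is seated flat and centred on the green pot, going by the last camera check, the other two lids were not disturbed, and the job was handed in at about 12 s; no verdict was returned.

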